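# Set up a rinse-bottle station on the louvered panel

### The arm

A 7-joint arm with a two-finger parallel gripper is mounted at the origin on the work surface. World frame = base frame: x ahead of the robot, y to its left, z up, the work surface at z = 0. Lengths are in m, angles in rad, forces in N, time in s.
With the tool pointing down it reaches from about 0.4 to 0.85 m from the base axis. Payload 10.4 kg.
Tool frame: the origin (TCP) lies between the finger pads; the fingertips stand 22 mm ahead of it and the grasp point (between the pads) lies 3 mm ahead of it; z points along the fingers, y is the line along which they close (so a half turn about z gives the same grasp; the last joint's range is limited). The gripper opens to 85 mm and grips with 20 to 120 N. Pads are 22 mm wide; open, the fingers measure 114 mm over their backs; the gripper's body (76 mm by 85 mm) begins 54 mm behind the grasp point. The pads swing forward as they close: fully open they stand 13 mm farther back than shut.
Start: joints at [1.257, 0.332, -0.065, 1.46, 0.022, 1.35, -0.088], TCP at [0.179, -0.599, 0.253] pointing down, gripper open.
Joint ranges: [-2.6, 2.6], [-0.5, 2.12], [-1.47, 1.34], [0.16, 2.42], [-1.27, 4.41], [0.06, 2.06], [-2.6, 2.6]. Speed limits (rad/s): [2.22, 2.22, 2.79, 2.79, 3.14, 3.14, 3.14].

### API

Orientations are given as a unit quaternion [x, y, z, w].
In Python, from workcell import manip, camera, ticket, boxes_of, outline_of gives the robot as it stands.
- The arm moves only by the tool carry_out, never from a script. Its argument "deltas" is a list of rows, each a list of 5 numbers: the shift along the tool's x, y, z as a fraction of full scale, then the turn about the tool's z as a fraction of full scale, then the opening, from -1 (shut) to 1 (fully open), so that 0 is half open. In form: [[tx, ty, tz, spin, gripper], ...]. A call has 1 to 20 rows; each row is the pose to reach, as a shift and turn from the pose commanded when the call began, along the tool's axes at that moment; what a row does not reach only later rows make up. Full scale, the value 1, is 150 mm for a shift and 30 degrees for a turn. A row lasts 1/8 s, in which the tool goes at most 62.5 mm and 10.7 degrees, less where a joint would pass 70% of its speed; a pose out of reach is approached as far as the arm can. A call with a number of a shift or a turn outside -1 to 1 is refused whole. A call with a gripper value outside its range is refused whole. The fingers move at their own pace and stop on an object; "force" is the grip in N (left out, the last holds). Time passes only in rows, so rows that repeat a pose let the fingers close. It gives the time, the measured TCP pose, the force, the opening and the grip force at its end, in the units of the state.
- manip.get_obs(): the state, without advancing time (a new reading comes with each control period).
- camera(name): name is "side" or "top"; returns a dict with "img" (384x512x3 uint8, red, green, blue), "depth" (384x512 float32, m along the optical axis (not along the pixel's ray), 0 where there is no reading), "vertical_fov" (degrees; the focal length in pixels is half the picture's height over the tangent of half this angle, whatever the lens; pixels are square), "cx", "cy" (the principal point, pixels), "R" (3x3) and "t" (3): a world point X has camera coordinates R X + t. Camera axes: x right, y down, z forward; pixel columns grow to the right and rows downward; lengths in m; the calibration is good to about 2 mm. A picture is of the moment at which its call begins.
- ticket.hand_in(): hands the job in; it is judged then, once.
Trained networks look in a picture, given as the dict that the camera call returned (one of the last four; its "shot" number tells which), for a name from the list of things; names that differ only in an ending like _2 or _b are one class to them, and where a whole thing is asked for, a point or a joint stands for the part that bears it (a point fixed in the world has none). Each returns a list of dicts, best first, with "conf" (0 to 1); they miss things now and then, are a little off and sometimes report something else, mostly with a low value. They report only what shows in the picture. A call takes as long as a camera call.
- boxes_of(query, picture): "position" ([x, y, z] in m, in world coordinates, good to about 4 mm: the middle of the surface that is visible of it).
- outline_of(query, picture): "region" (384x512 bool, what is visible of it).
The state is a dict: "clock": time; "joint_pos": joint angles; "joint_velocities": joint speeds; "tau": joint torques, N m; "position": TCP position; "ee_rot": TCP orientation; "ft_force": force on the tool from outside, world axes, zero at the start; "torque": the same for the moment, N m; "grip_width": opening from 0.0 (shut) to 1.0 (fully open); "grasp_force": force on a finger pad.
Only numpy, scipy, OpenCV 4.12 (cv2) and the standard library are available. Lean on these libraries where they do the work, as an engineer would, in place of code of your own. Each camera call takes 0.05 s, during which the arm holds its last target. There are 200 camera calls.

### The job

Hang the blue bin on the top louver of the panel, directly below the blue stud clip, with its lip fully hooked over the louver. Then hang the yellow sign on the clip's two studs by its keyholes and slide it down until it locks, and finally stand the white bottle with the blue cap upright in the hung bin. Leave the grey bin and the amber bottle where they are.

Things in the scene. Friction and masses are not known exactly. Their poses are not given: they have to be found in the camera images.
- panel: Grey louvered panel, fixed upright on the bench, 300 wide (y), 240 high, 12 mm thick. Origin on the bench at the middle of its front face; x points from the front face into the panel (louvers, bins and studs are on the -x side), z up. Three aluminium louvers run along y, tops at z = 150, 100 and 50 mm.
- rail (a point): Middle of the top edge of the top louver (150 mm above the bench), axes as the panel's. The louver is an upright strip 290 mm long (y), 4 mm thick (x); behind it (+x) is a slot 14 mm wide and 18 mm deep to the panel face. Nothing is above it but the clip. A grey bin hangs on it near y = -112 mm.
- clip: Blue stud clip fixed near the panel's top, 110 x 30 mm, place along y varies. Origin between the studs at their height (225 mm), on the panel's front face; axes as the panel's. Clip face at x = -6 mm; two steel studs along -x at y = +-30 mm: shank dia 8, 8.6 mm long, then head dia 19, 4 mm thick, ending at x = -18.6 mm. Clip and panel end 18 mm above the origin.
- bin_mid (a point): Blue open bin on the bench, 130 long (x), 60 wide (y), 75 mm high, walls and floor 3 mm, empty, about 0.2 kg. This point is its centre, half-way up; z up; +x points to the lipped end wall, which goes to the panel: hung, bin x is along panel x. Grip it across its 60 mm width from above, near this point.
- bin_lip (a point): On the blue bin, 70 mm along its +x from bin_mid and 32.5 mm higher. The lip reaches back from the end wall at the rim, then turns down as a hook 4 mm thick; between wall and hook is a channel 10 mm wide (x), 14 mm deep, open below. This point is the middle of its ceiling; hung, the louver's top edge touches it. A hung bin tips forward about 0.1 rad.
- sign_tab (a point): Middle of the black grip tab (44 wide y, 30 high, 12 mm thick x; pinch its thickness from above) on top of the yellow sign plate, 100 wide, 75 high, 5 mm thick. x is the plate's normal, z up, both faces alike. The lower edge is 91 mm below this point. The sign stands in a fixed white holder, in a slot 20 mm deep: lift it straight up.
- sign_hole (a point): On the sign, midway between the large ends (26 mm across) of its two keyholes, which are at y = +-30 mm from here; 70 mm below sign_tab. From each a slot 12 mm wide runs 20 mm up: once the heads are through, the sign slides down 20 mm and hangs with the studs' axes 20 mm above this point.
- bottle_mid (a point): White bottle with a blue cap, standing on the bench, 115 mm high, body dia 42 mm, about 0.2 kg. The cap, dia 38 mm, is the top 30 mm. This point is its centre, half-way up. Grip it by the cap, so that the fingers stay above the bin's rim.
- greybin_mid (a point): Centre of the grey bin, same size and shape as the blue one, hanging on the top louver. To be left alone.
- amber_mid (a point): Amber bottle with a black cap, same size as the white one, standing on the bench; this point is its centre. To be left alone.

How it is judged:
On the way, in this order (a step that is already met when the one before it is completed fails the run):
1. the blue bin hangs by its lip on the top louver below the clip, let go (x of bin_lip in the frame of panel between -0.026 and -0.01 m and z of bin_lip in the frame of panel between 0.142 and 0.158 m and y of bin_lip in the frame of clip between -0.025 and 0.025 m and angle between the x axis of bin_lip and the x axis of panel, either way round below 0.22 rad and angle between bin_lip's own z axis and vertical below 0.22 rad and contact force between the fingers and bin below 0.1 N and linear speed of bin below 0.03 m/s), for 0.2 s.
2. the sign hangs locked on both studs, let go, with the bin still hung (x of bin_lip in the frame of panel between -0.026 and -0.01 m and z of bin_lip in the frame of panel between 0.142 and 0.158 m and y of bin_lip in the frame of clip between -0.025 and 0.025 m and angle between the x axis of bin_lip and the x axis of panel, either way round below 0.22 rad and angle between bin_lip's own z axis and vertical below 0.22 rad and x of sign_tab in the frame of clip between -0.026 and 0.002 m and y of sign_tab in the frame of clip between -0.006 and 0.006 m and z of sign_tab in the frame of clip between 0.044 and 0.054 m and angle between the x axis of sign_tab and the x axis of clip, either way round below 0.25 rad and angle between sign_tab's own z axis and vertical below 0.25 rad and contact force between the fingers and sign below 0.1 N and linear speed of sign below 0.03 m/s), for 0.2 s.
3. the white bottle stands in the hung bin, let go (x of bin_lip in the frame of panel between -0.026 and -0.01 m and z of bin_lip in the frame of panel between 0.142 and 0.158 m and y of bin_lip in the frame of clip between -0.025 and 0.025 m and angle between the x axis of bin_lip and the x axis of panel, either way round below 0.22 rad and angle between bin_lip's own z axis and vertical below 0.22 rad and x of sign_tab in the frame of clip between -0.026 and 0.002 m and y of sign_tab in the frame of clip between -0.006 and 0.006 m and z of sign_tab in the frame of clip between 0.044 and 0.054 m and angle between the x axis of sign_tab and the x axis of clip, either way round below 0.25 rad and angle between sign_tab's own z axis and vertical below 0.25 rad and x of bottle_mid in the frame of bin_mid between -0.055 and 0.055 m and y of bottle_mid in the frame of bin_mid between -0.02 and 0.02 m and z of bottle_mid in the frame of bin_mid between 0.017 and 0.032 m and angle between bottle_mid's own z axis and vertical below 0.3 rad and contact force between the fingers and bottle below 0.1 N and linear speed of bottle below 0.03 m/s), for 0.2 s.
At the end, for the whole second after the job is handed in: Blue bin hung on the top louver (lip height and depth within 8 mm, 25 mm sideways of the clip's middle, tilt and turn under 0.22 rad); sign locked on both studs (tab 44-54 mm above them, 6 mm sideways, 0.25 rad); white bottle on the bin's floor, tilt under 0.3 rad; all released, at rest (all of step 3 and contact force between the fingers and bin below 0.1 N and linear speed of each of bin, sign below 0.03 m/s and contact force between the fingers and sign below 0.1 N); the robot touches nothing.
It fails at once if the grey bin is shifted by more than 25 mm (distance of greybin_mid from where it was at the start of the episode above 0.025 m).
It fails at once if the amber bottle is shifted by more than 30 mm (distance of amber_mid from where it was at the start of the episode above 0.03 m).
It also fails if it takes over 72 s, if anything falls off the work surface, if the arm or the gripper's body presses on something with over 40 N, if the wrist force passes 120 N, or if a joint passes its speed limit or range.

## Working session

There is one attempt and no reset: what is moved stays moved. The work goes in short steps, Python scripts to look and compute and a tool call to move; the robot and the scene stay as the last step left them, time stands still between calls to the robot, and variables do not carry over. Pictures are saved under pics/ and viewed, at most 10 in all, crops included, and the job is handed in when it is done.

Besides the shell and the picture viewer there is one more tool, called as name(argument=value, ...) on one line, values as JSON. carry_out: Moves the arm, as the interface text tells. Its arguments: {"type":"object","properties":{"deltas":{"type":"array","items":{"type":"array","items":{"type":"number"}}},"force":{"type":"number"}},"required":["deltas"]}

```bash
mkdir -p pics; cat > h.py <<'E'
import numpy as np, cv2
from workcell import manip, camera, ticket, boxes_of, outline_of
from scipy.spatial.transform import Rotation as Ro
def pts(c):
    d=c["depth"]; h,w=d.shape; f=h/2/np.tan(np.radians(c["vertical_fov"])/2)
    v,u=np.mgrid[:h,:w]; P=np.stack([(u-c["cx"])/f*d,(v-c["cy"])/f*d,d],-1)
    return (P-c["t"])@np.array(c["R"])   # R^T (P - t)
def save(c,n): cv2.imwrite("pics/"+n,c["img"][:,:,::-1])
def cloud(q,c):
    o=outline_of(q,c)
    if not o: return None
    m=np.array(o[0]["region"])&(c["depth"]>0)
    return pts(c)[m],o[0]["conf"]
E
cat > a.py <<'E'
from h import *
np.set_printoptions(precision=4,suppress=True)
for n in ["side","top"]:
    c=camera(n); save(c,n+"0.png"); print(n,c["R"],c["t"],c["vertical_fov"])
    for q in ["panel","rail","clip","bin_mid","bin_lip","sign_tab","sign_hole","bottle_mid","greybin_mid","amber_mid"]:
        print(q,[(np.round(b["position"],4).tolist(),round(b["conf"],2)) for b in boxes_of(q,c)[:3]])
        r=cloud(q,c)
        if r and len(r[0]): print("   ",len(r[0]),np.percentile(r[0],[2,50,98],axis=0).round(3).tolist(),round(r[1],2))
o=manip.get_obs();print(o)
E
python3 a.py
```

```text
side [[ 0.9257 -0.3778  0.0195]
 [-0.1803 -0.4859 -0.8552]
 [ 0.3326  0.7881 -0.518 ]] [-0.5622  0.2134  0.8609] 52.32055212851363
panel [([0.5153, 0.2449, 0.1087], 0.61)]
    6450 [[0.397, 0.209, 0.004], [0.515, 0.25, 0.109], [0.68, 0.299, 0.236]] 0.86
rail [([0.5186, 0.2513, 0.1091], 0.87)]
    6425 [[0.396, 0.209, 0.005], [0.514, 0.25, 0.109], [0.679, 0.298, 0.236]] 0.9
clip [([0.5259, 0.2539, 0.234], 0.62)]
    459 [[0.472, 0.232, 0.214], [0.52, 0.253, 0.232], [0.575, 0.277, 0.243]] 0.71
bin_mid [([0.4643, -0.0925, 0.0488], 0.62)]
    2189 [[0.418, -0.156, 0.003], [0.463, -0.088, 0.047], [0.513, -0.018, 0.075]] 0.8
bin_lip [([0.4639, -0.0903, 0.0456], 0.66)]
    2247 [[0.418, -0.156, 0.001], [0.463, -0.088, 0.046], [0.513, -0.016, 0.076]] 0.97
sign_tab [([0.5095, -0.3805, 0.0709], 0.85)]
    1223 [[0.464, -0.386, 0.028], [0.509, -0.38, 0.072], [0.56, -0.369, 0.113]] 0.81
sign_hole [([0.5081, -0.3798, 0.0742], 0.57)]
    1222 [[0.464, -0.386, 0.027], [0.51, -0.379, 0.072], [0.561, -0.368, 0.113]] 0.7
bottle_mid [([0.4528, -0.2845, 0.0755], 0.68)]
    1075 [[0.435, -0.289, 0.003], 
[... 1571 characters left out ...]
0.219, 0.107], [0.717, 0.278, 0.156]] 0.72
amber_mid [([0.647, -0.2365, 0.1007], 0.8)]
    260 [[0.637, -0.253, 0.021], [0.648, -0.235, 0.11], [0.671, -0.221, 0.118]] 0.59
{'clock': 2.1, 'joint_pos': array([ 1.2574,  0.3322, -0.0647,  1.4601,  0.0216,  1.3499, -0.0885]), 'joint_velocities': array([-0.0001, -0.0001, -0.0013, -0.0009, -0.0009, -0.0001,  0.0004]), 'tau': array([  0.0002, -62.5224,   0.0491, -39.1826,   0.0165,   0.0019,
         0.0001]), 'position': array([ 0.1792, -0.5988,  0.2534]), 'ee_rot': array([0.9894, 0.1449, 0.    , 0.0001]), 'ft_force': array([0.1916, 0.6456, 0.126 ]), 'torque': array([-0.0387, -0.0305,  0.0416]), 'grasp_force': 0.0, 'grip_width': 0.9999228004974821}
```

View pictures.

View pics/top0.png

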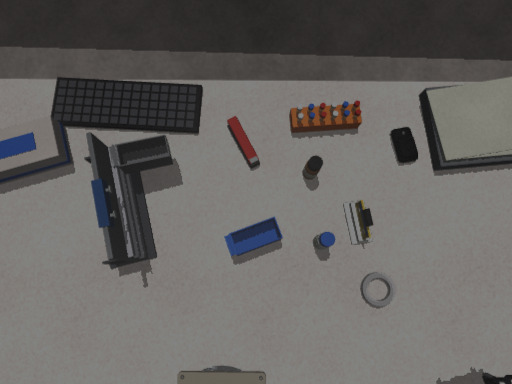

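View pics/side0.png

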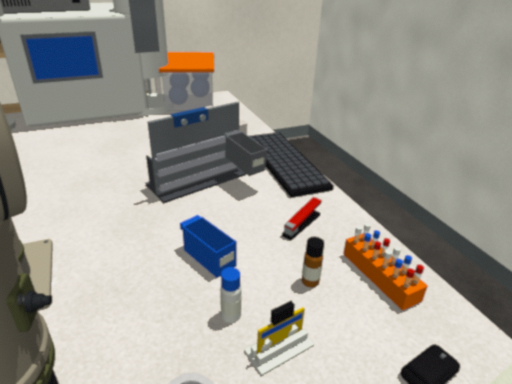

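The top view shows the blue bin at about (254,237) with its lip to the left, toward the panel. The clip is at (100,203), the grey bin at (143,153), the white bottle's cap at (327,240), the amber bottle at (314,165) and the sign at (362,220). The side view matches. Next I fit the poses.

```bash
cat > b.py <<'E'
from h import *
np.set_printoptions(precision=4,suppress=True)
cs={n:camera(n) for n in ["side","top"]}
np.save("cs.npy",cs,allow_pickle=True)
def rng(a,p=(1,50,99)): return np.percentile(a,p,axis=0).round(4).tolist()
for n,c in cs.items():
    P=pts(c); im=c["img"].astype(int); hsv=cv2.cvtColor(c["img"],cv2.COLOR_RGB2HSV)
    X,Y,Z=P[...,0],P[...,1],P[...,2]; ok=c["depth"]>0
    blue=(hsv[...,0]>100)&(hsv[...,0]<130)&(hsv[...,1]>120)&ok
    print("==",n)
    # panel face
    m=ok&(Z>.165)&(Z<.232)&(X>.38)&(X<.70)&(Y>.18)&(Y<.32)&~blue
    q=P[m]; 
    for _ in range(4):
        k=np.polyfit(q[:,0],q[:,1],1); r=q[:,1]-np.polyval(k,q[:,0]); q=q[abs(r)<max(.004,1.5*r.std())]
    print("panel face y=kx+b",k,len(q),r.std(),"ang",np.arctan(k[0]),rng(q[:,0]))
    m=ok&(Z>.234)&(Z<.26)&(X>.36)&(X<.72)&(Y>.18)&(Y<.34); print("panel top rect",cv2.minAreaRect(P[m][:,:2].astype(np.float32)*1000),m.sum())
    m=blue&(Z>.2)&(Z<.26)&(X>.4)&(X<.65)&(Y>.2)&(Y<.32); print("clip",m.sum(),rng(P[m]),cv2.minAreaRect(P[m][:,:2].astype(np.float32)*1000))
    m=blue&(X>.38)&(X<.56)&(Y>-.2)&(Y<.03)
    mr=m&(Z>.068); print("bin rim",mr.sum(),rng(P[mr]),cv2.minAreaRect(P[mr][:,:2].astype(np.float32)*1000))
    m=blue&(X>.41)&(X<.50)&(Y>-.33)&(Y<-.22)&(Z>.105); print("cap",m.sum(),rng(P[m]),cv2.minEnclosingCircle(P[m][:,:2].astype(np.float32)*1000))
    s=ok&(X>.44)&(X<.59)&(Y>-.43)&(Y<-.34)
    m=s&(Z>.03)&(Z<.125); q=P[m]; k=np.polyfit(q[:,0],q[:,1],1); print("sign",m.sum(),k,np.arctan(k[0]),rng(q),cv2.minAreaRect(q[:,:2].astype(np.float32)*1000))
    m=s&(Z>.095); q=P[m]; print("tab",m.sum(),rng(q),cv2.minAreaRect(q[:,:2].astype(np.float32)*1000))
print(manip.get_obs()["clock"])
E
python3 b.py
```

```text
== side
panel face y=kx+b [0.2585 0.1235] 1604 0.0017383262516770031 ang 0.2529164234776667 [0.4021, 0.5333, 0.6883]
panel top rect ((544.205810546875, 269.9771728515625), (299.9866638183594, 30.326467514038086), 14.674112319946289) 396
clip 365 [[0.4716, 0.2381, 0.2102], [0.5208, 0.2539, 0.2342], [0.5751, 0.2767, 0.2436]] ((520.8726806640625, 261.29852294921875), (110.5407943725586, 26.812761306762695), 15.533683776855469)
bin rim 349 [[0.4162, -0.1565, 0.0681], [0.4513, -0.0735, 0.0732], [0.5111, -0.0106, 0.076]] ((463.6212463378906, -81.3990478515625), (60.02337646484375, 143.81790161132812), 20.93375587463379)
cap 258 [[0.438, -0.2869, 0.1052], [0.4532, -0.2725, 0.1138], [0.4702, -0.2522, 0.1161]] ((454.8944091796875, -269.42144775390625), 18.61449432373047)
sign 1190 [ 0.1607 -0.4608] 0.1592942536165509 [[0.4641, -0.3866, 0.031], [0.5095, -0.3795, 0.0737], [0.5615, -0.3678, 0.1131]] ((513.4019165039062, -376.3074035644531), (101.80472564697266, 15.621722221374512), 5.7375264167785645)
tab 293 [[0.4908, -0.3855, 0.0954], [0.5111, -0.3796, 0.1105], [0.5344, -0.3681, 0.1138]] ((512
[... 589 characters left out ...]
.5149, -0.0083, 0.0798]] ((465.6612854003906, -79.06512451171875), (59.636680603027344, 141.556396484375), 20.771041870117188)
cap 163 [[0.442, -0.2834, 0.111], [0.4573, -0.2664, 0.1152], [0.4749, -0.2504, 0.1188]] ((457.9865417480469, -266.4911193847656), 18.2449893951416)
sign 374 [ 0.1662 -0.4575] 0.16474185355014176 [[0.4658, -0.3832, 0.0304], [0.5136, -0.3718, 0.0794], [0.5624, -0.3576, 0.1167]] ((512.7357177734375, -370.7594909667969), (102.59798431396484, 21.104867935180664), 7.334548473358154)
tab 114 [[0.493, -0.3823, 0.096], [0.5138, -0.3721, 0.1123], [0.5348, -0.3657, 0.1171]] ((514.3673706054688, -374.5726623535156), (42.62366485595703, 13.094233512878418), 8.394489288330078)
2.2
```

```bash
cat > plan.py <<'E'
import numpy as np, sys
from workcell import manip
from scipy.spatial.transform import Rotation as Ro
def now():
    o=manip.get_obs(); M=Ro.from_quat(o["ee_rot"]).as_matrix()
    return o["position"].copy(), np.degrees(np.arctan2(M[1,0],M[0,0])), o
def plan(goals):
    p,psi,o=now(); print("clock",round(o["clock"],2),"pos",p.round(4),"psi",round(psi,2),"j7",o["joint_pos"][6].round(2),"grip",round(o["grip_width"],3))
    for g in goals:
        tgt=np.array(g[:3]); tp=g[3]
        while True:
            d=tgt-p; a=np.radians(psi); X=np.array([np.cos(a),np.sin(a),0]);Y=np.array([np.sin(a),-np.cos(a),0]);Z=np.array([0,0,-1])
            f=np.array([d@X,d@Y,d@Z])/.15; s=-((tp-psi+180)%360-180)/30
            k=min(1,1/max(abs(f).max(),abs(s),1e-9)); f=(f*k).round(3); s=round(s*k,3)
            print(f.tolist(),s,"rows>=",round(max(np.linalg.norm(f)*.15/.0625,abs(s)*30/10.7),1))
            p=p+(f[0]*X+f[1]*Y+f[2]*Z)*.15; psi-=s*30
            if k>=1: break
        print("  at",p.round(4),round(psi,2))
E
python3 -c "
from plan import *
plan([(.467,-.0867,.20,110.9),(.467,-.0867,.045,110.9)])"
```

```text
clock 2.2 pos [ 0.1792 -0.5988  0.2533] psi 16.66 j7 -0.09 grip 1.001
[0.897, -0.866, 0.113] -1.0 rows>= 3.0
[1.0, -0.25, 0.094] -0.827 rows>= 2.5
[1.0, 0.191, 0.092] -0.817 rows>= 2.5
[0.506, 0.359, 0.057] -0.497 rows>= 1.5
  at [ 0.467  -0.0867  0.1999] 110.89
[0.0, -0.0, 1.0] -0.0 rows>= 2.4
[0.0, -0.0, 0.033] -0.0 rows>= 0.1
  at [ 0.467  -0.0867  0.045 ] 110.89
```

carry_out(deltas=[[0.9,-0.87,0.11,-1,1],[0.9,-0.87,0.11,-1,1],[0.9,-0.87,0.11,-1,1],[0.9,-0.87,0.11,-1,1]])

```text
clock: 2.7
position: [0.2741, -0.4311, 0.237]
ee_rot: [0.916, 0.4, 0.0, -0.0]
ft_force: [-0.8, -1.5, -0.2]
grip_width: 1.004
grasp_force: 0.0
```

carry_out(deltas=[[1,-0.25,0.09,-0.83,1],[1,-0.25,0.09,-0.83,1],[1,-0.25,0.09,-0.83,1],[1,-0.25,0.09,-0.83,1]])

```text
clock: 3.2
position: [0.3477, -0.2992, 0.2235]
ee_rot: [0.811, 0.585, -0.0, 0.0]
ft_force: [-0.1, -0.4, -0.8]
grip_width: 1.0
grasp_force: 0.0
```

carry_out(deltas=[[1,0.19,0.09,-0.82,1],[1,0.19,0.09,-0.82,1],[1,0.19,0.09,-0.82,1],[1,0.19,0.09,-0.82,1]])

```text
clock: 3.7
position: [0.4219, -0.1668, 0.2098]
ee_rot: [0.668, 0.744, 0.0, 0.0]
ft_force: [-0.8, -1.2, -0.0]
grip_width: 0.998
grasp_force: 0.0
```

carry_out(deltas=[[0.5,0.36,0.06,-0.5,1],[0.5,0.36,0.06,-0.5,1],[0.5,0.36,0.06,-0.5,1],[0.5,0.36,0.06,-0.5,1]])

```text
clock: 4.2
position: [0.4665, -0.089, 0.2007]
ee_rot: [0.567, 0.823, -0.0, -0.0]
ft_force: [0.4, -0.4, -1.0]
grip_width: 0.999
grasp_force: 0.0
```

```bash
python3 -c "
from plan import *
plan([(.467,-.0867,.20,110.9),(.467,-.0867,.045,110.9)])"
```

```text
clock 4.2 pos [ 0.4665 -0.089   0.2007] psi 110.87 j7 0.42 grip 0.999
[0.013, 0.009, 0.005] -0.001 rows>= 0.0
  at [ 0.4671 -0.0867  0.2   ] 110.9
[0.0, -0.0, 1.0] -0.0 rows>= 2.4
[0.0, -0.0, 0.033] -0.0 rows>= 0.1
  at [ 0.4671 -0.0867  0.045 ] 110.9
```

carry_out(deltas=[[0,0,0.4,0,1],[0,0,0.8,0,1],[0,0,1,0,1],[0,0,1,0,1]], force=50)

```text
clock: 4.7
position: [0.465, -0.0882, 0.0491]
ee_rot: [0.567, 0.824, -0.001, -0.002]
ft_force: [0.5, -0.1, 1.0]
grip_width: 1.001
grasp_force: 0.0
```

carry_out(deltas=[[0,0,0.03,0,1],[0,0,0.03,0,0.2],[0,0,0.03,0,0.2],[0,0,0.03,0,0.2],[0,0,0.03,0,0.2],[0,0,0.03,0,0.2],[0,0,0.03,0,0.2],[0,0,0.03,0,0.2]])

```text
clock: 5.7
position: [0.4678, -0.087, 0.0476]
ee_rot: [0.565, 0.825, 0.0, 0.001]
ft_force: [-0.7, 0.1, 6.9]
grip_width: 0.7
grasp_force: 54.5
```

```bash
python3 -c "
from plan import *
plan([(.468,-.087,.16,110.9),(.5553,.137,.16,104.5)])"
```

```text
clock 5.7 pos [ 0.4678 -0.087   0.0476] psi 111.14 j7 0.27 grip 0.7
[-0.0, 0.002, -0.75] 0.008 rows>= 1.8
  at [ 0.468  -0.0869  0.1601] 110.9
[1.0, 0.906, 0.0] 0.18 rows>= 3.2
[0.202, 0.152, 0.0] 0.033 rows>= 0.6
  at [0.5554 0.137  0.1601] 104.51
```

carry_out(deltas=[[0,0,-0.1,0,0.2],[0,0,-0.3,0,0.2],[0,0,-0.5,0,0.2],[0,0,-0.7,0,0.2],[0,0,-0.75,0,0.2],[0,0,-0.75,0,0.2]])

```text
clock: 6.45
position: [0.4669, -0.0866, 0.159]
ee_rot: [0.565, 0.825, -0.0, 0.0]
ft_force: [-0.1, -0.3, -0.9]
grip_width: 0.697
grasp_force: 54.3
```

carry_out(deltas=[[0.1,0.1,0,0,0.2],[0.3,0.28,0,0.05,0.2],[0.55,0.5,0,0.1,0.2],[0.8,0.72,0,0.15,0.2],[1,0.9,0,0.2,0.2],[1,0.9,0,0.2,0.2]])

```text
clock: 7.2
position: [0.538, 0.1059, 0.1574]
ee_rot: [0.606, 0.796, 0.0, -0.002]
ft_force: [-0.3, -0.6, -2.1]
grip_width: 0.697
grasp_force: 54.6
```

carry_out(deltas=[[0.1,0.08,0,0.01,0.2],[0.2,0.15,0,0.02,0.2],[0.2,0.15,0,0.02,0.2],[0.2,0.15,0,0.02,0.2]])

```text
clock: 7.7
position: [0.5521, 0.1356, 0.158]
ee_rot: [0.612, 0.791, -0.001, -0.0]
ft_force: [-0.4, 0.4, -0.6]
grip_width: 0.695
grasp_force: 54.7
```

```bash
cat > c.py <<'E'
from h import *; from plan import plan
np.set_printoptions(precision=4,suppress=True)
a=0.253; T=np.array([np.cos(a),np.sin(a)]);N=np.array([-np.sin(a),np.cos(a)])
for n in ["side","top"]:
    c=camera(n); save(c,n+"1.png"); P=pts(c); hsv=cv2.cvtColor(c["img"],cv2.COLOR_RGB2HSV); ok=c["depth"]>0
    blue=(hsv[...,0]>100)&(hsv[...,0]<130)&(hsv[...,1]>120)&ok
    X,Y,Z=P[...,0],P[...,1],P[...,2]
    S=X*T[0]+Y*T[1]; D=-X*T[1]+Y*T[0]-.1196
    box=blue&(S>.5)&(S<.64)&(D>-.22)&(D<.03)
    b=box&(D<-.03)&(Z>.16)&(Z<.21)
    print(n,"bin",b.sum(),"S",np.percentile(S[b],[1,50,99]),"D",np.percentile(D[b],[1,50,99]),"Z",np.percentile(Z[b],[50,90,99]))
    q=np.stack([S[b],D[b]],-1).astype(np.float32)*1000; print(cv2.minAreaRect(q))
    k=box&(D>-.02)&(Z>.2); print("clip S",np.percentile(S[k],[1,50,99]),"D",np.percentile(D[k],[1,50,99]),"Z",np.percentile(Z[k],[1,99]))
    st=ok&(D>-.03)&(D<-.012)&(Z>.205)&(Z<.24)&(S>.5)&(S<.64); print("studs S",st.sum(),np.percentile(S[st],[0,2,25,50,75,98,100]) if st.any() else 0)
plan([])
E
python3 c.py
```

```text
side bin 479 S [0.5239 0.57   0.599 ] D [-0.1922 -0.1602 -0.0627] Z [0.1753 0.185  0.2076]
((555.0225830078125, -121.94879150390625), (97.88712310791016, 149.06307983398438), 7.6144118309021)
clip S [0.5165 0.5583 0.5945] D [-0.0102 -0.0054  0.0128] Z [0.2105 0.2434]
studs S 32 [0.5341 0.5342 0.5369 0.542  0.5467 0.5504 0.5516]
top bin 85 S [0.5396 0.5667 0.5993] D [-0.19   -0.187  -0.1528] Z [0.1852 0.1876 0.1898]
((569.4990234375, -171.24249267578125), (59.80445098876953, 37.618892669677734), 0.317016065120697)
clip S [0.5208 0.55   0.5998] D [-0.0052  0.0073  0.0156] Z [0.2398 0.2471]
studs S 0 0
clock 7.8 pos [0.5523 0.1356 0.1584] psi 104.49 j7 -0.27 grip 0.698
```

carry_out(deltas=[[0.06,0,0,0,0.2],[0.14,0.02,0,0,0.2],[0.22,0.02,0,0,0.2],[0.267,0.02,0,0,0.2],[0.267,0.02,0,0,0.2],[0.267,0.02,0,0,0.2],[0.267,0.02,0,0,0.2]])

```text
clock: 8.68
position: [0.5454, 0.1764, 0.1588]
ee_rot: [0.612, 0.791, 0.0, 0.0]
ft_force: [0.1, 0.2, -1.8]
grip_width: 0.694
grasp_force: 54.6
```

```bash
cat > d.py <<'E'
from plan import *
p,psi,o=now(); print("clock",round(o["clock"],2),"S",round(p[0]*.9682+p[1]*.2503,4),"D",round(-p[0]*.2503+p[1]*.9682-.1196,4),"z",round(p[2],4),"psi",round(psi,2),o["ft_force"].round(1),round(o["grip_width"],3),"tilt",Ro.from_quat(o["ee_rot"]).as_matrix()[:,2].round(3))
E
python3 d.py
```

```text
clock 8.68 S 0.5722 D -0.0853 z 0.1588 psi 104.55 [ 0.1  0.2 -1.8] 0.694 tilt [ 0.  0. -1.]
```

carry_out(deltas=[[-0.008,0,0.02,0,0.2],[-0.008,0,0.06,0,0.2],[-0.008,0,0.1,0,0.2],[-0.008,0,0.14,0,0.2],[-0.008,0,0.18,0,0.2],[-0.008,0,0.205,0,0.2],[-0.008,0,0.21,0,0.2],[-0.008,0,0.21,0,0.2],[-0.008,0,0.21,0,0.2]])

```text
clock: 9.8
position: [0.5458, 0.1753, 0.1275]
ee_rot: [0.612, 0.791, 0.0, 0.0]
ft_force: [-1.5, 0.2, -0.3]
grip_width: 0.693
grasp_force: 54.7
```

```bash
python3 d.py; python3 -c "
from h import *
c=camera('side'); cv2.imwrite('pics/hang.png',cv2.resize(c['img'][60:240,120:300,::-1],None,fx=3,fy=3))"
```

```text
clock 9.8 S 0.5723 D -0.0864 z 0.1275 psi 104.56 [-1.5  0.2 -0.3] 0.693 tilt [ 0.  0. -1.]
```

View pics/hang.png

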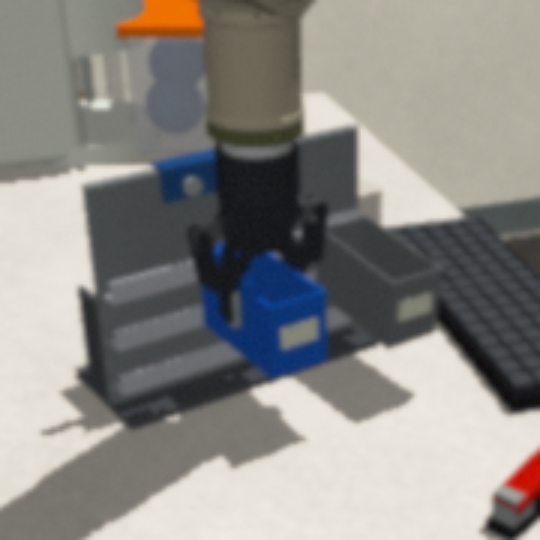

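The crop shows the blue bin at about (265,305), level with the top louver in front of the panel, with the grey bin clear to the right. I lower it slightly more and release.

carry_out(deltas=[[0,0,0.01,0,0.2],[0,0,0.012,0,0.2],[0,0,0.012,0,0.2]])

```text
clock: 10.22
position: [0.5459, 0.1757, 0.1263]
ee_rot: [0.612, 0.791, 0.0, 0.0]
ft_force: [-3.2, -0.9, 6.6]
grip_width: 0.697
grasp_force: 55.4
```

```bash
python3 d.py
```

```text
clock 10.22 S 0.5726 D -0.0862 z 0.1263 psi 104.57 [-3.2 -0.9  6.6] 0.697 tilt [ 0.001  0.    -1.   ]
```

carry_out(deltas=[[0,0,0,0,0.5],[0,0,0,0,0.8],[0,0,0,0,1],[0,0,0,0,1],[0,0,0,0,1],[0,0,0,0,1]])

```text
clock: 10.98
position: [0.5457, 0.1753, 0.1255]
ee_rot: [0.612, 0.791, -0.0, 0.0]
ft_force: [0.3, 0.4, -1.0]
grip_width: 1.002
grasp_force: 0.0
```

carry_out(deltas=[[0,0,-0.1,0,1],[0,0,-0.3,0,1],[0,0,-0.6,0,1],[0,0,-0.8,0,1],[0,0,-0.8,0,1]])

```text
clock: 11.6
position: [0.5467, 0.176, 0.2491]
ee_rot: [0.612, 0.791, 0.002, 0.002]
ft_force: [-0.0, -0.3, -0.6]
grip_width: 0.995
grasp_force: 0.0
```

```bash
sed -i 's/"1.png"/"2.png"/; s/&(Z>.16)&(Z<.21)/\&(Z>.12)\&(Z<.17)/' c.py; python3 c.py
```

```text
side bin 531 S [0.5406 0.5639 0.6011] D [-0.1557 -0.1035 -0.0304] Z [0.1356 0.147  0.1541]
((572.0792846679688, -93.54800415039062), (127.14836120605469, 63.63825607299805), 89.6088638305664)
clip S [0.517  0.5546 0.6232] D [-0.0106 -0.0054  0.0137] Z [0.2106 0.2432]
studs S 59 [0.5192 0.5334 0.5414 0.5932 0.6016 0.6093 0.6098]
top bin 185 S [0.5434 0.5917 0.6036] D [-0.1537 -0.1116 -0.0664] Z [0.1436 0.1489 0.1521]
((573.5801391601562, -108.49888610839844), (60.59299087524414, 91.22346496582031), 0.6062109470367432)Traceback (most recent call last):
  File "c.py", line 13, in <module>
    k=box&(D>-.02)&(Z>.2); print("clip S",np.percentile(S[k],[1,50,99]),"D",np.percentile(D[k],[1,50,99]),"Z",np.percentile(Z[k],[1,99]))
                                          ~~~~~~~~~~~~~^^^^^^^^^^^^^^^^
    return _quantile_unchecked(
        a, q, axis, out, overwrite_input, method, keepdims, weights)
    return _ureduce(a,
                    func=_quantile_ureduce_func,
    ...<5 lines>...
                    overwrite_input=overwrite_input,
                    method=method)
    r = func(a, **kwargs)
    result = _quantile(arr,
                       quantiles=q,
    ...<2 lines>...
                       out=out,
                       weights=wgt)
    slices_having_nans = np.isnan(arr[-1, ...])
                                  ~~~^^^^^^^^^
IndexError: index -1 is out of bounds for axis 0 with size 0
```

```bash
python3 -c "
from plan import *
plan([(.5135,-.3758,.19,9.2),(.5135,-.3758,.106,9.2)])"
```

```text
clock 11.7 pos [0.5457 0.1753 0.2459] psi 104.56 j7 -0.31 grip 0.995
[-1.0, -0.323, 0.106] 0.908 rows>= 2.5
[-1.0, 0.164, 0.103] 0.875 rows>= 2.5
[-0.941, 0.674, 0.117] 1.0 rows>= 2.8
[-0.19, 0.417, 0.047] 0.396 rows>= 1.1
  at [ 0.5134 -0.3758  0.19  ] 9.19
[0.001, 0.0, 0.56] -0.0 rows>= 1.3
  at [ 0.5136 -0.3758  0.106 ] 9.19
```

carry_out(deltas=[[-1,-0.32,0.1,0.9,0],[-1,-0.32,0.1,0.9,0],[-1,-0.32,0.1,0.9,0],[-1,-0.32,0.1,0.9,0]])

```text
clock: 12.2
position: [0.5363, 0.0146, 0.2293]
ee_rot: [0.781, 0.624, -0.001, -0.0]
ft_force: [-0.8, 0.5, -0.1]
grip_width: 0.499
grasp_force: 0.0
```

carry_out(deltas=[[-1,0.16,0.1,0.87,0],[-1,0.16,0.1,0.87,0],[-1,0.16,0.1,0.87,0],[-1,0.16,0.1,0.87,0]])

```text
clock: 12.7
position: [0.5277, -0.1346, 0.2147]
ee_rot: [0.901, 0.433, -0.0, -0.001]
ft_force: [0.4, 1.3, -0.2]
grip_width: 0.502
grasp_force: 0.0
```

carry_out(deltas=[[-0.94,0.67,0.1,1,0],[-0.94,0.67,0.1,1,0],[-0.94,0.67,0.1,1,0],[-0.94,0.67,0.1,1,0]])

```text
clock: 13.2
position: [0.5184, -0.3084, 0.1995]
ee_rot: [0.983, 0.185, -0.001, -0.0]
ft_force: [-0.4, 0.1, 0.1]
grip_width: 0.501
grasp_force: 0.0
```

```bash
python3 -c "
from plan import *
plan([(.5135,-.3758,.19,9.2),(.5135,-.3758,.106,9.2)])"
```

```text
clock 13.2 pos [ 0.5184 -0.3084  0.1995] psi 21.29 j7 -0.83 grip 0.501
[-0.194, 0.407, 0.063] 0.403 rows>= 1.1
  at [ 0.5135 -0.3758  0.1901] 9.2
[0.0, -0.0, 0.56] 0.0 rows>= 1.3
  at [ 0.5135 -0.3758  0.1061] 9.2
```

carry_out(deltas=[[-0.19,0.41,0.06,0.4,0],[-0.19,0.41,0.06,0.4,0],[-0.19,0.41,0.06,0.4,0],[-0.19,0.41,0.06,0.4,0],[-0.19,0.41,0.06,0.4,0]])

```text
clock: 13.82
position: [0.5156, -0.3726, 0.1919]
ee_rot: [0.996, 0.084, 0.0, -0.0]
ft_force: [-0.1, 0.1, 0.7]
grip_width: 0.498
grasp_force: 0.0
```

```bash
python3 -c "
from plan import *
plan([(.5135,-.3758,.106,9.2)])"
```

```text
clock 13.82 pos [ 0.5156 -0.3726  0.1919] psi 9.64 j7 -0.93 grip 0.498
[-0.018, 0.019, 0.573] 0.015 rows>= 1.4
  at [ 0.5134 -0.3759  0.106 ] 9.19
```

carry_out(deltas=[[-0.018,0.019,0.2,0.015,0],[-0.018,0.019,0.4,0.015,0],[-0.018,0.019,0.57,0.015,0],[-0.018,0.019,0.57,0.015,0],[-0.018,0.019,0.57,0.015,-0.5],[-0.018,0.019,0.57,0.015,-1],[-0.018,0.019,0.57,0.015,-1],[-0.018,0.019,0.57,0.015,-1],[-0.018,0.019,0.57,0.015,-1],[-0.018,0.019,0.57,0.015,-1]])

```text
clock: 15.08
position: [0.5134, -0.3774, 0.1078]
ee_rot: [0.997, 0.079, 0.001, 0.001]
ft_force: [-1.3, 2.0, 6.6]
grip_width: 0.133
grasp_force: 49.4
```

carry_out(deltas=[[0,0,-0.08,0,-1],[0,0,-0.2,0,-1],[0,0,-0.4,0,-1],[0,0,-0.65,0,-1],[0,0,-0.9,0,-1],[0,0,-1,0,-1],[0,0,-1,0,-1],[0,0,-1,0,-1]])

```text
clock: 16.08
position: [0.512, -0.3772, 0.2543]
ee_rot: [0.997, 0.079, -0.001, -0.001]
ft_force: [-0.8, 0.5, -1.8]
grip_width: 0.128
grasp_force: 48.8
```

```bash
cat > e.py <<'E'
from h import *; from plan import *
import sys
np.set_printoptions(precision=4,suppress=True)
p,psi,o=now(); print(p,psi,o["clock"],o["joint_pos"],o["grip_width"])
a=np.radians(psi); X=np.array([np.cos(a),np.sin(a),0]); Yt=np.array([np.sin(a),-np.cos(a),0])
for n in ["side","top"]:
    c=camera(n); save(c,n+sys.argv[1]+".png"); P=pts(c); hsv=cv2.cvtColor(c["img"],cv2.COLOR_RGB2HSV); ok=c["depth"]>0
    y=(hsv[...,0]>18)&(hsv[...,0]<36)&(hsv[...,1]>120)&(hsv[...,2]>70)&ok&(np.linalg.norm(P-p,axis=-1)<.15)
    if y.sum()<10: print(n,"few",y.sum()); continue
    q=P[y]-p; q=np.stack([q@X,q@Yt,q[:,2]],-1)
    print(n,y.sum(),"x",np.percentile(q[:,0],[1,50,99]),"y",np.percentile(q[:,1],[5,50,95]),"z",np.percentile(q[:,2],[1,50,99]))
    k=np.polyfit(q[:,0],q[:,1],1); k2=np.polyfit(q[:,2],q[:,1],1); print("  yaw slope",k,"pitch slope",k2)
E
python3 e.py 3
```

```text
[ 0.512  -0.3772  0.2543] 9.011903722231137 16.075 [ 0.7745  0.3724 -0.2791  1.4145  0.1023  1.3713 -0.9205] 0.12835693677811316
side 1019 x [-0.05   -0.0041  0.0496] y [-0.0009  0.0014  0.0025] z [-0.099  -0.065  -0.0248]
  yaw slope [-0.0037  0.0012] pitch slope [0.0104 0.0019]
top 61 x [-0.0451  0.0234  0.0498] y [-0.0044 -0.0015  0.0007] z [-0.0933 -0.0255 -0.0142]
  yaw slope [-0.0119 -0.0017] pitch slope [ 0.0058 -0.0015]
```

```bash
python3 -c "
from plan import *
plan([(.512,-.377,.302,9.0),(.5389,.2009,.3025,14.5)])"
```

```text
clock 16.18 pos [ 0.5121 -0.3772  0.2544] psi 9.01 j7 -0.92 grip 0.131
[-0.0, -0.001, -0.318] 0.0 rows>= 0.8
  at [ 0.5121 -0.377   0.3021] 9.01
[0.207, -1.0, -0.001] -0.048 rows>= 2.5
[0.233, -1.0, -0.001] -0.049 rows>= 2.5
[0.26, -1.0, -0.001] -0.049 rows>= 2.5
[0.214, -0.746, 0.0] -0.037 rows>= 1.9
  at [0.5389 0.2009 0.3025] 14.5
```

carry_out(deltas=[[0,0,-0.1,0,-1],[0,0,-0.25,0,-1],[0,0,-0.32,0,-1],[0,0,-0.32,0,-1]])

```text
clock: 16.68
position: [0.5129, -0.3776, 0.3049]
ee_rot: [0.997, 0.079, 0.001, 0.001]
ft_force: [1.0, 0.8, -0.4]
grip_width: 0.131
grasp_force: 48.7
```

carry_out(deltas=[[0.02,-0.1,0,-0.01,-1],[0.06,-0.3,0,-0.02,-1],[0.11,-0.55,0,-0.03,-1],[0.16,-0.8,0,-0.04,-1],[0.2,-1,0,-0.05,-1]])

```text
clock: 17.3
position: [0.5185, -0.2216, 0.3033]
ee_rot: [0.996, 0.093, -0.0, -0.0]
ft_force: [0.1, 0.6, -0.0]
grip_width: 0.13
grasp_force: 48.8
```

carry_out(deltas=[[0.06,-0.25,0,-0.01,-1],[0.12,-0.5,0,-0.03,-1],[0.18,-0.75,0,-0.04,-1],[0.23,-1,0,-0.05,-1]])

```text
clock: 17.8
position: [0.5245, -0.0685, 0.3032]
ee_rot: [0.994, 0.105, -0.001, -0.0]
ft_force: [-0.4, 0.2, -0.6]
grip_width: 0.132
grasp_force: 48.7
```

carry_out(deltas=[[0.06,-0.25,0,-0.01,-1],[0.13,-0.5,0,-0.03,-1],[0.2,-0.75,0,-0.04,-1],[0.26,-0.95,0,-0.05,-1],[0.26,-1,0,-0.05,-1],[0.26,-1,0,-0.05,-1]])

```text
clock: 18.55
position: [0.5316, 0.0842, 0.3035]
ee_rot: [0.993, 0.118, -0.0, 0.0]
ft_force: [0.4, -0.7, -1.0]
grip_width: 0.132
grasp_force: 48.8
```

```bash
python3 -c "
from plan import *
plan([(.5389,.2009,.3025,14.5)])"
```

```text
clock 18.55 pos [0.5316 0.0842 0.3035] psi 13.57 j7 -1.65 grip 0.132
[0.23, -0.745, 0.007] -0.031 rows>= 1.9
  at [0.5389 0.2009 0.3025] 14.5
```

carry_out(deltas=[[0.06,-0.2,0,-0.01,-1],[0.13,-0.42,0,-0.02,-1],[0.19,-0.62,0,-0.03,-1],[0.23,-0.74,0,-0.03,-1],[0.23,-0.745,0,-0.03,-1],[0.23,-0.745,0,-0.03,-1],[0.23,-0.745,0,-0.03,-1]])

```text
clock: 19.42
position: [0.54, 0.1991, 0.304]
ee_rot: [0.992, 0.124, 0.0, 0.0]
ft_force: [-0.4, -0.2, -1.0]
grip_width: 0.131
grasp_force: 48.8
```

```bash
python3 d.py; python3 e.py 4; python3 - <<'E'
from h import *
c=cv2.imread('pics/side4.png'); cv2.imwrite('pics/s4.png',cv2.resize(c[60:200,130:270],None,fx=4,fy=4,interpolation=cv2.INTER_CUBIC))
E
```

```text
clock 19.43 S 0.5726 D -0.062 z 0.304 psi 14.29 [-0.4 -0.2 -1. ] 0.131 tilt [ 0.    -0.001 -1.   ]
[0.54   0.1991 0.304 ] 14.292962113293946 19.425 [ 0.1223  0.2664 -0.6725  1.4891  0.1669  1.4442 -1.8753] 0.13062453163581378
side 573 x [-0.05   -0.0023  0.0714] y [-0.0581  0.0014  0.0045] z [-0.1303 -0.0689 -0.0251]
  yaw slope [-0.0775 -0.0023] pitch slope [0.2617 0.0159]
top 22 x [-0.0444 -0.0278 -0.0176] y [-0.0013 -0.0003  0.001 ] z [-0.0913 -0.0255 -0.0229]
  yaw slope [-0.0201 -0.0008] pitch slope [ 0.0029 -0.0001]
```

View pics/s4.png

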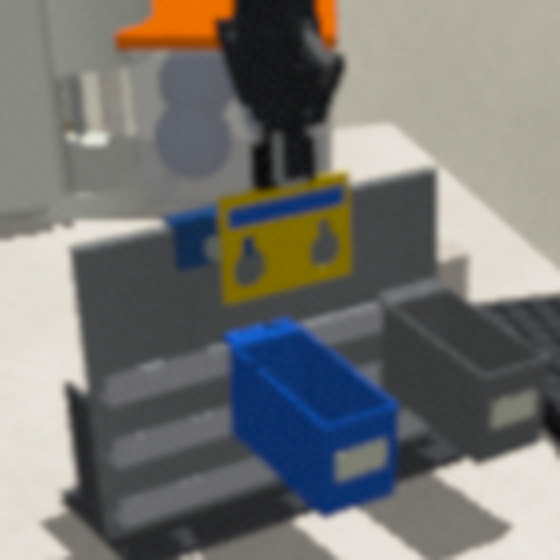

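The crop shows the blue bin hung with its rim at about (315,370). The sign is held in front of the clip, with keyholes at (248,262) and (325,245). Next I measure the sign against the clip in the same camera.

```bash
cat > f.py <<'E'
from h import *; from plan import *
np.set_printoptions(precision=4,suppress=True)
a=.253
def SD(P): return P[...,0]*np.cos(a)+P[...,1]*np.sin(a), -P[...,0]*np.sin(a)+P[...,1]*np.cos(a)-.1196, P[...,2]
p,psi,o=now(); s,d,z=SD(p); print("tcp",s,d,z,o["clock"])
c=camera("side"); hsv=cv2.cvtColor(c["img"],cv2.COLOR_RGB2HSV); S,D,Z=SD(pts(c)); ok=c["depth"]>0
m=ok&(abs(D-d)<.008)&(Z<z-.024)&(Z>z-.12)&(abs(S-s)<.07)
print("plate",m.sum(),"S",np.percentile(S[m],[0.5,99.5]),"Z",np.percentile(Z[m],[.5,99.5]),"D",np.percentile(D[m],[5,50,95]))
print("plate mid S",np.percentile(S[m],[0.5,99.5]).mean(), "sides by rows",[ (S[r][m[r]].min().round(4),S[r][m[r]].max().round(4)) for r in range(384) if m[r].sum()>20][::5])
c0=np.load("cs.npy",allow_pickle=True).item()["side"]; S,D,Z=SD(pts(c0)); ok=c0["depth"]>0
hsv=cv2.cvtColor(c0["img"],cv2.COLOR_RGB2HSV)
st=ok&(D<-.0135)&(D>-.03)&(Z>.2)&(Z<.245)&(S>.51)&(S<.63)
for lo,hi in((.51,.57),(.575,.63)):
    k=st&(S>lo)&(S<hi); print("stud",k.sum(),"S",np.percentile(S[k],[2,50,98]),S[k].mean(),"Z",np.percentile(Z[k],[2,50,98]),Z[k].mean(),"D",np.percentile(D[k],[2,50,98]))
b=(hsv[...,0]>100)&(hsv[...,0]<130)&(hsv[...,1]>120)&ok&(Z>.2)&(Z<.26)&(S>.48)&(S<.66)&(D>-.03)&(D<.02)
print("clip",np.percentile(S[b],[.5,99.5]),np.percentile(S[b],[.5,99.5]).mean(),np.percentile(Z[b],[1,99]))
E
python3 f.py
```

```text
tcp 0.5726827904368409 -0.06139934904296211 0.30407162887631217 19.525
plate 734 S [0.5225 0.6227] Z [0.2033 0.2795] D [-0.0659 -0.0633 -0.0602]
plate mid S 0.5725640897663551 sides by rows [(np.float64(0.5459), np.float64(0.6214)), (np.float64(0.5238), np.float64(0.622)), (np.float64(0.5224), np.float64(0.6213)), (np.float64(0.5243), np.float64(0.6205))]
stud 32 S [0.5342 0.542  0.55  ] 0.5420761372530021 Z [0.2172 0.2247 0.2326] 0.2251759262616866 D [-0.022  -0.0185 -0.0159]
stud 30 S [0.5937 0.6016 0.6096] 0.6015361848822377 Z [0.2169 0.224  0.2328] 0.22512506035359836 D [-0.0209 -0.0184 -0.0149]
clip [0.5168 0.624 ] 0.5703958192443088 [0.2102 0.2436]
```

carry_out(deltas=[[-0.005,-0.05,0,-0.007,-1],[-0.005,-0.12,0,-0.007,-1],[-0.005,-0.19,0,-0.007,-1],[-0.005,-0.24,0,-0.007,-1],[-0.005,-0.27,0,-0.007,-1],[-0.005,-0.3,0,-0.007,-1],[-0.005,-0.32,0,-0.007,-1],[-0.005,-0.335,0,-0.007,-1],[-0.005,-0.335,0,-0.007,-1],[-0.005,-0.335,0,-0.007,-1]])

```text
clock: 20.82
position: [0.5265, 0.249, 0.304]
ee_rot: [0.992, 0.127, 0.0, 0.0]
ft_force: [-0.5, -0.5, -1.1]
grip_width: 0.135
grasp_force: 48.8
```

```bash
python3 d.py; python3 f.py | head -3
```

```text
clock 20.82 S 0.5721 D -0.0103 z 0.304 psi 14.61 [-0.5 -0.5 -1.1] 0.135 tilt [ 0. -0. -1.]
tcp 0.5720789183778033 -0.010329988252896119 0.3039676580408728 20.825
plate 862 S [0.5058 0.637 ] Z [0.1864 0.2788] D [-0.0157 -0.0116 -0.0035]
plate mid S 0.5714028828241308 sides by rows [(np.float64(0.5407), np.float64(0.6222)), (np.float64(0.5229), np.float64(0.6195)), (np.float64(0.523), np.float64(0.6277)), (np.float64(0.5174), np.float64(0.6267)), (np.float64(0.5167), np.float64(0.6214))]
```

carry_out(deltas=[[0,0,0.02,0,-1],[0,0,0.05,0,-1],[0,0,0.08,0,-1],[0,0,0.11,0,-1],[0,0,0.13,0,-1],[0,0,0.135,0,-1],[0,0,0.135,0,-1]])

```text
clock: 21.75
position: [0.5265, 0.2492, 0.2838]
ee_rot: [0.992, 0.127, 0.0, 0.0]
ft_force: [0.4, 0.3, -1.2]
grip_width: 0.13
grasp_force: 48.9
```

```bash
python3 d.py
```

```text
clock 21.75 S 0.5721 D -0.0101 z 0.2838 psi 14.62 [ 0.4  0.3 -1.2] 0.13 tilt [ 0. -0. -1.]
```

carry_out(deltas=[[0,0,0.01,0,-1],[0,0,0.015,0,-1],[0,0,0.015,0,-1]])

```text
clock: 22.12
position: [0.5266, 0.2494, 0.2834]
ee_rot: [0.992, 0.127, 0.001, 0.0]
ft_force: [-4.6, -2.6, 12.8]
grip_width: 0.131
grasp_force: 50.9
```

```bash
python3 d.py; python3 -c "
from h import *
c=camera('side'); cv2.imwrite('pics/s5.png',cv2.resize(c['img'][60:200,130:270,::-1],None,fx=4,fy=4,interpolation=cv2.INTER_CUBIC))"
```

```text
clock 22.12 S 0.5723 D -0.01 z 0.2834 psi 14.62 [-4.6 -2.6 12.8] 0.131 tilt [ 0.002  0.    -1.   ]
```

View pics/s5.png

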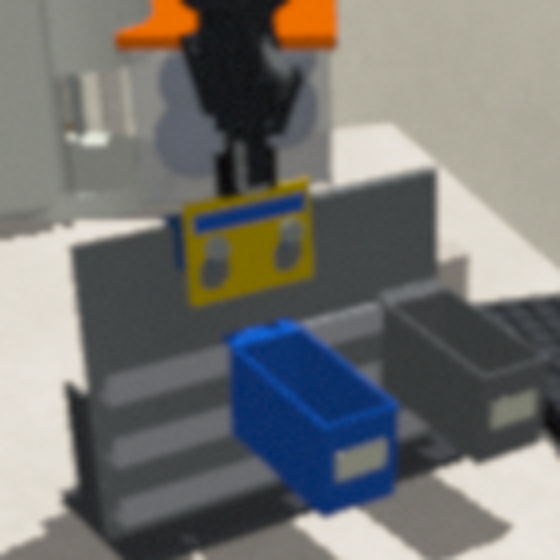

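Both stud heads show in front of the plate at the slot tops, (216,248) and (291,230), so the sign is locked. I release it and back off upward.

carry_out(deltas=[[0,0,-0.008,0,-1],[0,0,-0.008,0,-0.7],[0,0,-0.008,0,-0.3],[0,0,-0.008,0,0],[0,0,-0.008,0,0],[0,0,-0.008,0,0]])

```text
clock: 22.92
position: [0.5264, 0.2492, 0.2826]
ee_rot: [0.992, 0.127, -0.0, 0.0]
ft_force: [-0.2, 0.1, 0.2]
grip_width: 0.499
grasp_force: 0.0
```

carry_out(deltas=[[0,0,-0.1,0,0],[0,0,-0.3,0,0],[0,0,-0.5,0,0],[0,0,-0.5,0,0]])

```text
clock: 23.42
position: [0.527, 0.25, 0.3611]
ee_rot: [0.992, 0.127, 0.002, -0.001]
ft_force: [-0.3, 0.5, -0.1]
grip_width: 0.497
grasp_force: 0.0
```

carry_out(deltas=[[0,0.5,0,0,0],[0,1,0,0,0],[0,1,0,0,0],[0,1,0,0,0]])

```text
clock: 23.92
position: [0.5648, 0.1014, 0.3574]
ee_rot: [0.992, 0.125, -0.0, 0.0]
ft_force: [-0.6, 0.4, -0.4]
grip_width: 0.499
grasp_force: 0.0
```

```bash
cat > g.py <<'E'
from h import *; from plan import *
np.set_printoptions(precision=4,suppress=True)
a=.253
for n in("side","top"):
    c=camera(n); save(c,n+"6.png"); P=pts(c); ok=c["depth"]>0
    S=P[...,0]*np.cos(a)+P[...,1]*np.sin(a); D=-P[...,0]*np.sin(a)+P[...,1]*np.cos(a)-.1196; Z=P[...,2]
    m=ok&(Z>.262)&(Z<.31)&(S>.53)&(S<.62)&(abs(D+.01)<.03)
    if m.any(): print(n,"tab",m.sum(),"S",np.percentile(S[m],[2,98]),np.percentile(S[m],[2,98]).mean(),"Ztop",np.percentile(Z[m],[50,98]),"D",np.percentile(D[m],[2,50,98]))
    hsv=cv2.cvtColor(c["img"],cv2.COLOR_RGB2HSV); bl=(hsv[...,0]>100)&(hsv[...,0]<130)&(hsv[...,1]>120)&ok
    b=bl&(S>.52)&(S<.62)&(D<-.02)&(D>-.2)&(Z>.06)&(Z<.17)
    r=b&(Z>.138-.1*(D+.06)*-1-.003)
    q=np.stack([S[r],D[r]],-1).astype(np.float32)*1000; print(n,"bin rim",r.sum(),cv2.minAreaRect(q),"S",np.percentile(S[r],[1,99]),"D",np.percentile(D[r],[1,99]))
    f=np.percentile(D[b],1); k=b&(D<f+.006); print("  front edge D",f,"Ztop",np.percentile(Z[k],98)); k=b&(D>-.03-.012)&(D<-.02); print("  back Z",np.percentile(Z[k],[50,98]) if k.any() else 0)
    k=bl&(P[...,0]>.41)&(P[...,0]<.50)&(P[...,1]>-.33)&(P[...,1]<-.22)&(Z>.105); print("  cap",k.sum(),cv2.minEnclosingCircle(P[k][:,:2].astype(np.float32)*1000) if k.any() else 0)
plan([(.5,.05,.25,60),(.457,-.268,.25,60)])
E
python3 g.py
```

```text
side tab 168 S [0.5498 0.5937] 0.5717440670501526 Ztop [0.2771 0.2888] D [-0.0193 -0.0148 -0.0045]
side bin rim 451 ((572.7027587890625, -88.60357666015625), (65.49656677246094, 135.78054809570312), 0.012462444603443146) S [0.541  0.6018] D [-0.1557 -0.0219]
  front edge D -0.15486025614642498 Ztop 0.14250618089338746
  back Z [0.1315 0.1546]
  cap 245 ((454.77362060546875, -269.9681396484375), 18.178844451904297)
top bin rim 48 ((573.7484741210938, -147.07504272460938), (60.25272750854492, 17.843860626220703), 5.509842395782471) S [0.544  0.6032] D [-0.1538 -0.1364]
  front edge D -0.1536431921665013 Ztop 0.14562443388547355
  back Z 0
  cap 162 ((457.7867431640625, -266.44921875), 18.215232849121094)
clock 24.02 pos [0.564  0.1049 0.3577] psi 14.66 j7 -1.68 grip 0.504
[-0.334, 0.163, 0.475] -1.0 rows>= 2.8
[-0.19, -0.013, 0.243] -0.511 rows>= 1.4
  at [0.5  0.05 0.25] 59.99
[-1.0, 0.41, -0.0] -0.0 rows>= 2.6
[-0.979, 0.402, -0.0] -0.0 rows>= 2.5
  at [ 0.4571 -0.268   0.25  ] 59.99
```

```bash
python3 -c "
from plan import *
plan([(.4563,-.2685,.19,80),(.4563,-.2685,.108,80)])"
```

```text
clock 24.02 pos [0.564  0.1049 0.3577] psi 14.66 j7 -1.68 grip 0.504
[-0.595, 1.0, 0.502] -0.978 rows>= 3.0
[-1.0, 0.575, 0.498] -0.97 rows>= 3.0
[-0.274, 0.004, 0.118] -0.23 rows>= 0.7
  at [ 0.4563 -0.2685  0.19  ] 80.0
[0.0, 0.0, 0.547] 0.0 rows>= 1.3
  at [ 0.4563 -0.2685  0.1079] 80.0
```

carry_out(deltas=[[-0.6,1,0.5,-0.98,0.4],[-0.6,1,0.5,-0.98,0.4],[-0.6,1,0.5,-0.98,0.4],[-0.6,1,0.5,-0.98,0.4]])

```text
clock: 24.52
position: [0.5135, -0.066, 0.2813]
ee_rot: [0.927, 0.375, -0.001, -0.0]
ft_force: [1.0, 1.3, 0.0]
grip_width: 0.702
grasp_force: 0.0
```

carry_out(deltas=[[-1,0.57,0.5,-0.97,0.4],[-1,0.57,0.5,-0.97,0.4],[-1,0.57,0.5,-0.97,0.4],[-1,0.57,0.5,-0.97,0.4],[-1,0.57,0.5,-0.97,0.4]])

```text
clock: 25.15
position: [0.4674, -0.2282, 0.2078]
ee_rot: [0.804, 0.595, 0.0, -0.0]
ft_force: [0.0, -0.2, 0.2]
grip_width: 0.7
grasp_force: 0.0
```

carry_out(deltas=[[-0.27,0,0.12,-0.23,0.4],[-0.27,0,0.12,-0.23,0.4],[-0.27,0,0.12,-0.23,0.4],[-0.27,0,0.12,-0.23,0.4]])

```text
clock: 25.65
position: [0.4561, -0.2666, 0.1905]
ee_rot: [0.765, 0.644, 0.0, 0.001]
ft_force: [-0.4, 0.0, -0.2]
grip_width: 0.703
grasp_force: 0.0
```

```bash
python3 -c "
from plan import *
plan([(.4563,-.2685,.108,80)])"
```

```text
clock 25.65 pos [ 0.4561 -0.2666  0.1905] psi 80.12 j7 0.2 grip 0.703
[-0.013, 0.003, 0.55] 0.004 rows>= 1.3
  at [ 0.4563 -0.2685  0.108 ] 80.0
```

carry_out(deltas=[[-0.01,0,0.2,0,0.4],[-0.01,0,0.4,0,0.4],[-0.01,0,0.55,0,0.4],[-0.01,0,0.55,0,0.4],[-0.01,0,0.55,0,-0.4],[-0.01,0,0.55,0,-0.4],[-0.01,0,0.55,0,-0.4],[-0.01,0,0.55,0,-0.4],[-0.01,0,0.55,0,-0.4]], force=50)

```text
clock: 26.78
position: [0.4556, -0.27, 0.1088]
ee_rot: [0.766, 0.643, 0.0, 0.001]
ft_force: [-0.0, 1.6, 6.9]
grip_width: 0.433
grasp_force: 50.2
```

carry_out(deltas=[[0,0,-0.08,0,-0.4],[0,0,-0.25,0,-0.4],[0,0,-0.45,0,-0.4],[0,0,-0.7,0,-0.4],[0,0,-0.9,0,-0.4],[0,0,-0.95,0,-0.4],[0,0,-0.95,0,-0.4]])

```text
clock: 27.65
position: [0.4544, -0.2697, 0.2495]
ee_rot: [0.766, 0.643, -0.0, 0.0]
ft_force: [-0.1, 0.3, -3.6]
grip_width: 0.427
grasp_force: 50.5
```

```bash
python3 -c "
from plan import *
n=.1196-.088;S=.5725
x,y=S*.9682-n*.2503,S*.2503+n*.9682
plan([(x,y,.26,104.5),(x,y,.187,104.5)])
from h import *
c=camera('side');P=pts(c);p,_,_=now()
hsv=cv2.cvtColor(c['img'],cv2.COLOR_RGB2HSV)
m=(c['depth']>0)&(np.linalg.norm(P[...,:2]-p[:2],axis=-1)<.035)&(P[...,2]<p[2]-.03)&(P[...,2]>.08)
q=P[m]-p;print(m.sum(),np.percentile(q,[2,50,98],axis=0).round(4).tolist())
"
```

```text
clock 27.65 pos [ 0.4544 -0.2697  0.2495] psi 80.02 j7 0.22 grip 0.427
[1.0, 0.03, -0.023] -0.27 rows>= 2.4
[1.0, 0.173, -0.024] -0.274 rows>= 2.4
[0.955, 0.312, -0.023] -0.272 rows>= 2.4
  at [0.5464 0.1739 0.26  ] 104.5
[0.0, -0.0, 0.487] 0.0 rows>= 1.2
  at [0.5464 0.1739 0.1869] 104.5
787 [[-0.0204, -0.0201, -0.1064], [-0.0063, -0.0157, -0.0659], [0.0178, 0.0051, -0.0314]]
```

carry_out(deltas=[[0.1,0,-0.02,-0.02,-0.4],[0.3,0,-0.05,-0.08,-0.4],[0.55,0.01,-0.1,-0.14,-0.4],[0.8,0.02,-0.1,-0.2,-0.4],[1,0.03,-0.1,-0.27,-0.4]])

```text
clock: 28.32
position: [0.4857, -0.1187, 0.2653]
ee_rot: [0.717, 0.697, 0.0, 0.0]
ft_force: [-0.6, -0.5, -2.1]
grip_width: 0.428
grasp_force: 50.5
```

carry_out(deltas=[[0.25,0.04,-0.02,-0.06,-0.4],[0.5,0.08,-0.05,-0.13,-0.4],[0.75,0.13,-0.08,-0.2,-0.4],[0.95,0.16,-0.1,-0.27,-0.4],[1,0.17,-0.1,-0.27,-0.4],[1,0.17,-0.1,-0.27,-0.4]])

```text
clock: 29.08
position: [0.5153, 0.0269, 0.2796]
ee_rot: [0.667, 0.745, -0.0, -0.0]
ft_force: [0.6, -1.4, -1.8]
grip_width: 0.431
grasp_force: 50.5
```

```bash
python3 -c "
from plan import *
plan([(.5464,.1739,.28,104.5),(.5464,.1739,.19,104.5)])"
```

```text
clock 29.07 pos [0.5153 0.0269 0.2796] psi 96.29 j7 -0.1 grip 0.431
[0.951, 0.314, -0.003] -0.274 rows>= 2.4
  at [0.5464 0.1739 0.28  ] 104.51
[0.0, -0.0, 0.6] 0.0 rows>= 1.4
  at [0.5464 0.1739 0.19  ] 104.51
```

carry_out(deltas=[[0.2,0.07,0,-0.06,-0.4],[0.42,0.14,0,-0.13,-0.4],[0.64,0.21,0,-0.2,-0.4],[0.82,0.27,0,-0.27,-0.4],[0.93,0.31,0,-0.27,-0.4],[0.95,0.31,0,-0.27,-0.4],[0.95,0.31,0,-0.27,-0.4],[0.95,0.31,0,-0.27,-0.4]])

```text
clock: 30.08
position: [0.5464, 0.1716, 0.2797]
ee_rot: [0.614, 0.789, -0.0, 0.0]
ft_force: [-1.7, 0.6, -3.1]
grip_width: 0.424
grasp_force: 50.6
```

```bash
python3 d.py; python3 - <<'E'
from h import *
c=camera('side'); cv2.imwrite('pics/s7.png',cv2.resize(c['img'][60:200,130:270,::-1],None,fx=4,fy=4,interpolation=cv2.INTER_CUBIC))
E
```

```text
clock 30.07 S 0.572 D -0.0902 z 0.2797 psi 104.21 [-1.7  0.6 -3.1] 0.424 tilt [ 0.    -0.001 -1.   ]
```

View pics/s7.png

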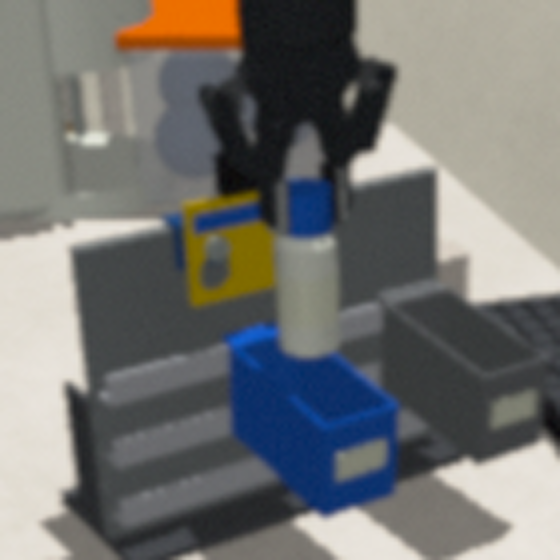

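The white bottle hangs over the bin at about (308,290) in the crop, clear of the sign and the rim. I lower it.

carry_out(deltas=[[0,0,0.05,0,-0.4],[0,0,0.15,0,-0.4],[0,0,0.27,0,-0.4],[0,0,0.39,0,-0.4],[0,0,0.48,0,-0.4],[0,0,0.54,0,-0.4],[0,0,0.57,0,-0.4],[0,0,0.585,0,-0.4],[0,0,0.585,0,-0.4]])

```text
clock: 31.25
position: [0.5464, 0.173, 0.1922]
ee_rot: [0.613, 0.79, 0.0, 0.0]
ft_force: [0.8, -0.6, -2.8]
grip_width: 0.428
grasp_force: 50.6
```

carry_out(deltas=[[0,0,0.01,0,-0.4],[0,0,0.02,0,-0.4],[0,0,0.025,0,-0.4],[0,0,0.025,0,-0.4]])

```text
clock: 31.75
position: [0.5462, 0.1729, 0.1882]
ee_rot: [0.613, 0.79, -0.0, 0.0]
ft_force: [-0.5, 0.2, -1.1]
grip_width: 0.428
grasp_force: 50.6
```

```bash
python3 d.py
```

```text
clock 31.75 S 0.5721 D -0.0889 z 0.1882 psi 104.32 [-0.5  0.2 -1.1] 0.428 tilt [-0. -0. -1.]
```

carry_out(deltas=[[0,0,0.007,0,-0.4],[0,0,0.013,0,-0.4],[0,0,0.013,0,-0.4],[0,0,0.013,0,-0.4]])

```text
clock: 32.25
position: [0.5465, 0.173, 0.1868]
ee_rot: [0.613, 0.79, 0.0, 0.0]
ft_force: [-2.0, -1.4, 4.8]
grip_width: 0.427
grasp_force: 51.4
```

carry_out(deltas=[[0,0,0,0,-0.1],[0,0,0,0,0],[0,0,0,0,0.2],[0,0,0,0,0.4],[0,0,0,0,0.4],[0,0,0,0,0.4]])

```text
clock: 33.0
position: [0.5462, 0.173, 0.1862]
ee_rot: [0.613, 0.79, -0.0, 0.0]
ft_force: [0.3, 0.1, 0.3]
grip_width: 0.697
grasp_force: 0.0
```

carry_out(deltas=[[0,0,-0.1,0,0.4],[0,0,-0.3,0,0.4],[0,0,-0.6,0,0.4],[0,0,-0.9,0,0.4],[0,0,-1,0,0.4],[0,0,-1,0,0.4]])

```text
clock: 33.75
position: [0.5465, 0.1733, 0.3373]
ee_rot: [0.613, 0.79, 0.001, 0.001]
ft_force: [-0.5, 0.3, -0.1]
grip_width: 0.703
grasp_force: 0.0
```

carry_out(deltas=[[-0.3,0,0,0,0.4],[-0.7,0,0,0,0.4],[-1,0,0,0,0.4],[-1,0,0,0,0.4],[-1,0,0,0,0.4]])

```text
clock: 34.38
position: [0.5828, 0.0282, 0.3351]
ee_rot: [0.613, 0.79, -0.0, -0.001]
ft_force: [-0.0, 0.7, 0.3]
grip_width: 0.704
grasp_force: 0.0
```

```bash
python3 d.py; python3 g.py | grep -v plan; python3 - <<'E'
from h import *
c=cv2.imread('pics/side6.png'); cv2.imwrite('pics/s8.png',cv2.resize(c[60:240,130:330],None,fx=3,fy=3,interpolation=cv2.INTER_CUBIC))
E
```

```text
clock 34.38 S 0.5713 D -0.2382 z 0.3351 psi 104.35 [-0.   0.7  0.3] 0.704 tilt [-0.002  0.001 -1.   ]
side tab 165 S [0.5504 0.5939] 0.5721579111527479 Ztop [0.2773 0.2888] D [-0.0188 -0.015  -0.0049]
side bin rim 397 ((570.6082153320312, -88.64641571044922), (61.88313293457031, 136.19427490234375), 1.2419756650924683) S [0.5406 0.6015] D [-0.1561 -0.0212]
  front edge D -0.15527535605342896 Ztop 0.14251338391976323
  back Z [0.1366 0.1544]
  cap 0 0
top tab 213 S [0.5521 0.5957] 0.5738939678180266 Ztop [0.2868 0.2917] D [-0.0159 -0.013  -0.0037]
top bin rim 194 ((573.6609497070312, -48.18244171142578), (60.78074645996094, 56.17686080932617), 1.4144290685653687) S [0.5437 0.6038] D [-0.0752 -0.0203]
  front edge D -0.07260074394103858 Ztop 0.15223677071174832
  back Z [0.1154 0.1575]
  cap 0 0
clock 34.48 pos [0.5828 0.0292 0.3357] psi 104.45 j7 -0.01 grip 0.699
[0.184, -0.338, 0.386] 1.0 rows>= 2.8
[-0.005, -0.185, 0.185] 0.482 rows>= 1.4
  at [0.4999 0.0499 0.2501] 59.99
[-1.0, 0.411, 0.0] -0.0 rows>= 2.6
[-0.979, 0.401, 0.0] -0.0 rows>= 2.5
  at [ 0.4569 -0.268   0.2501] 59.99
```

View pics/s8.png

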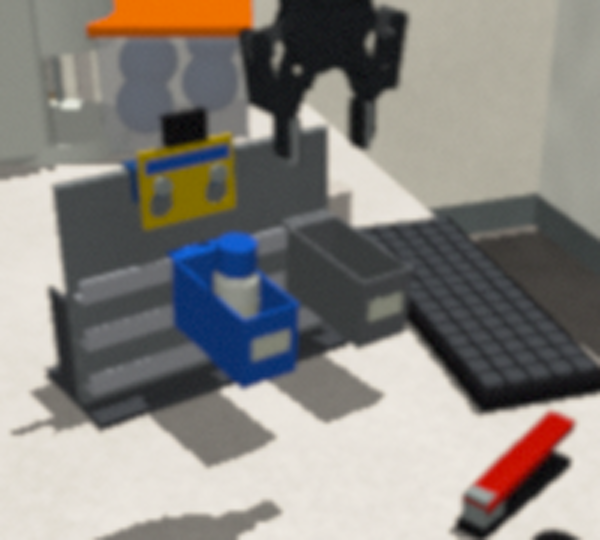

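The bottle stands in the hung bin with its cap at about (237,255). The sign is locked at (187,182), and the gripper is well clear of everything.

```bash
python3 -c "
from workcell import ticket
print(ticket.hand_in())"
```

```text
the job is handed in; nothing more can be done
None
```

The blue bin is hung on the top louver below the clip, the sign is locked on both studs, and the white bottle stands in the bin. The job is handed in at about 34.5 s on the robot's clock; hand-in returned no score.

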